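# Pack a batch of finished sleeves and log it on the counter

## Task

Open the batch before touching any sleeve: twist the wing knob on the counter box clockwise to its stop and let it spring back. Then pull every long sleeve out of the drip stand and stand each one on end in a free cell of the carton, one per cell, leaving those already packed in the carton. When all are packed, close the batch by twisting the knob to its stop and letting it spring back again; leave the short sleeves, the tape and the gauge bar where they are.

Things in the scene. Friction and masses are not known exactly. Their poses are not given: they have to be found in the camera images.
- sleeve1: finished steel sleeve (round tube, dark bore), 40 mm diameter, 130 mm long, about 0.2 kg; at the start it stands upright in one of the drip stand's sockets, 74 mm of it showing above the socket's rim. Origin: centre of its underside; z along the sleeve, up. May be absent.
- sleeve2: finished steel sleeve (round tube, dark bore), 40 mm diameter, 130 mm long, about 0.2 kg; at the start it stands upright in one of the drip stand's sockets, 74 mm of it showing above the socket's rim. Origin: centre of its underside; z along the sleeve, up. May be absent.
- sleeve3: finished steel sleeve (round tube, dark bore), 40 mm diameter, 130 mm long, about 0.2 kg; at the start it stands upright in one of the drip stand's sockets, 74 mm of it showing above the socket's rim. Origin: centre of its underside; z along the sleeve, up. May be absent.
- sleeve4: finished steel sleeve (round tube, dark bore), 40 mm diameter, 130 mm long, about 0.2 kg; at the start it stands upright in one of the drip stand's sockets, 74 mm of it showing above the socket's rim. Origin: centre of its underside; z along the sleeve, up. May be absent.
- sleeve5: finished steel sleeve (round tube, dark bore), 40 mm diameter, 130 mm long, about 0.2 kg; at the start it stands upright in one of the drip stand's sockets, 74 mm of it showing above the socket's rim. Origin: centre of its underside; z along the sleeve, up. May be absent.
- sleeve6: finished steel sleeve (round tube, dark bore), 40 mm diameter, 130 mm long, about 0.2 kg; at the start it stands upright in one of the drip stand's sockets, 74 mm of it showing above the socket's rim. Origin: centre of its underside; z along the sleeve, up. May be absent.
- packed1: sleeve of the same kind (40 mm diameter, 130 mm long) that already stands in a cell of the carton at the start and stays there. Origin: centre of its underside; z along the sleeve. May be absent.
- packed2: sleeve of the same kind (40 mm diameter, 130 mm long) that already stands in a cell of the carton at the start and stays there. Origin: centre of its underside; z along the sleeve. May be absent.
- carton: loose cardboard carton, 125 (x) x 309 (y) x 70 mm high, open, 0.7 kg; 2 x 4 cells between 4 mm walls as high as the carton, each 56 (x) by 72 mm (y) inside. Origin: centre of its underside; cell centres at carton x = -30, +30 and y = -114, -38, +38, +114 mm, their floor at z = 4 mm. Standing sleeves rise 64 mm above the rim; there is more room for fingers beside them along carton y.
- counter: fixed grey batch counter box, 100 x 100 x 65 mm, with the wing knob on its top and number windows on its -x side. Origin: centre of its underside.
- stand: fixed drip stand: dark steel plate 160 (x) x 240 (y) x 6 mm with six upright square sockets, 2 across x and 3 across y, pitch 75 mm both ways; each is 46 mm wide inside, 52 mm outside, 50 mm deep, rims 56 mm above the table. Origin: centre of its underside.
- knob (a joint): angle of the spring-return wing knob on top of the counter box, rad: 0 at rest, grows as the knob is turned clockwise seen from above, solid stop at 1.2 (two white ticks on the box mark rest and stop). The spring resists with 0.12 N m per rad and turns the knob back to 0 when it is let go.
- knob_grip (a point): point on the knob's vertical axis, 99 mm above the table, at the height to grip. The knob is a black upright bar 56 mm long, 16 mm wide, its top 113 mm above the table and its foot 79 mm, on a 52 mm disc. This frame turns with the knob: x along the bar, z up.
- short1: bystander: short steel sleeve, 40 mm diameter, only 60 mm tall, standing on the table; belongs to another order. Origin: centre of its underside.
- short2: bystander: short steel sleeve, 40 mm diameter, only 60 mm tall, standing on the table; belongs to another order. Origin: centre of its underside.
- tape: bystander: roll of tape lying flat, 100 mm diameter, 48 mm high. Origin: centre of its underside.
- gauge: bystander: steel gauge bar 130 x 30 x 12 mm with a 30 mm boss, on the table. Origin: centre of its underside.
Not all that is in view belongs to the job. Leave any blue or red look-alike of the sleeve1 alone.

How it is judged:
By the outcome, as a careful person would: the job done as asked, in the order asked, and still so for the second after the job is handed in, with the robot touching nothing.
Of sleeve1, sleeve2, sleeve3, sleeve4, sleeve5, sleeve6 only 4 to 6 are there at a start; the rules pass over those that are not, and their reading is None.
Of packed1, packed2 only 1 to 2 are there at a start; the rules pass over those that are not, and their reading is None.
At some moment in a run one of carton may be knocked a few centimetres aside while the robot is not near it.
It also fails if it takes over 210 s, if anything falls off the work surface, if the arm or the gripper's body presses on something with over 40 N, if the wrist force passes 120 N, or if a joint passes its speed limit or range.

## Robot

A 6-joint arm with a two-finger parallel gripper is mounted at the origin on the work surface. World frame = base frame: x ahead of the robot, y to its left, z up, the work surface at z = 0. Lengths are in m, angles in rad, forces in N, time in s.
With the tool pointing down it reaches from about 0.35 to 0.975 m from the base axis. Payload 4.9 kg.
Tool frame: the origin (TCP) lies at the very end of the fingers, on their centre line; the grasp point (between the pads) lies 19 mm behind it (ctrl.tcp_to_grasp is the z of the grasp point in the tool frame, in m); z points along the fingers, y is the line along which they close (so a half turn about z gives the same grasp; the last joint's range is limited). The gripper opens to 85 mm and grips with 20 to 120 N. Pads are 22 mm wide; open, the fingers measure 114 mm over their backs; the gripper's body (76 mm by 85 mm) begins 54 mm behind the grasp point. The pads swing forward as they close: fully open they stand 13 mm farther back than shut.
Start: joints at [1.094, 0.053, 1.613, -0, 1.476, -0.119], TCP at [0.219, 0.585, 0.231] pointing down, gripper open.
Joint ranges: [-3.01, 3.01], [-1.01, 2.22], [0.06, 2.58], [-1.02, 4.17], [0.09, 2.62], [-3.14, 3.14]. Speed limits (rad/s): [2.57, 2.57, 3.14, 3.14, 3.14, 3.14].

## Interface

Orientations are given as a rotation vector (axis times angle).
In Python, from station import ctrl, eyes, job, nets gives the robot as it stands. The module is installed in compiled form; this text tells all that it offers.
- The arm moves only by the tool jog_arm, never from a script. Its argument "commands" is one flat list of numbers, 7 for each row, row after row: the shift along the tool's x, y, z each as a share of 0.06 m, from -1 to 1, then the turn, a rotation vector about the tool's x, y, z each as a share of 0.1 rad, from -1 to 1, then the finger opening in mm, from 0 to 85.4. In form: [x, y, z, ax, ay, az, grip, x, y, z, ax, ay, az, grip, ...]. A call has 1 to 20 rows; each row shifts and turns the commanded pose from where the row before left it, along the tool's axes as they then stand; what a row does not reach is not made up. A row lasts 1/8 s, in which the tool goes at most 62.5 mm and 10.7 degrees, less where a joint would pass 70% of its speed; a pose out of reach is approached as far as the arm can. A call with a number of a shift or a turn outside -1 to 1 is refused whole. A call with a gripper value outside its range is refused whole. The fingers move at their own pace and stop on an object; "newtons" is the grip in N (left out, the last holds). Time passes only in rows, so rows that do not move let the fingers close. It gives the time, the measured TCP pose, the force, the opening and the grip force at its end, in the units of the state.
- ctrl.get_obs(): the state, without advancing time (a new reading comes with each control period).
- eyes.get_image(name): name is "scene" or "top"; returns a dict with "image" (384x512x3 uint8, red, green, blue), "z_map" (384x512 float32, m along the optical axis (not along the pixel's ray), 0 where there is no reading), "K" (3x3 intrinsics, pixels), "dist_coeffs" ([k1, k2, p1, p2, k3] as OpenCV has them; the pictures are not rectified), "cam_to_world" (4x4, takes a point from camera to world coordinates). Camera axes: x right, y up, looking along -z (the intrinsics and any distortion apply to the point x, -y, -z); pixel columns grow to the right and rows downward; lengths in m; the calibration is good to about 2 mm. A picture is of the moment at which its call begins.
- job.finish_job(): hands the job in; it is judged then, once.
Trained networks look in the newest picture that a camera, given by its name, has taken for a name from the list of things; names that differ only in an ending like _2 or _b are one class to them, and where a whole thing is asked for, a point or a joint stands for the part that bears it (a point fixed in the world has none). Each returns a list of dicts, best first, with "p" (0 to 1); they miss things now and then, are a little off and sometimes report something else, mostly with a low value. They report only what shows in the picture. A call takes as long as a camera call. They do not tell look-alikes from the thing itself.
- nets.silhouettes(camera, name): "mask" (384x512 bool, what is visible of it) and "bbox" ([left, top, right, bottom] in pixels, round what is visible of it).
The state is a dict: "t": time; "q": joint angles; "dq": joint speeds; "effort": joint torques, N m; "tool_pos": TCP position; "tool_rot": TCP orientation; "contact_force": force on the tool from outside, world axes, zero at the start; "wrist_torque": the same for the moment, N m; "opening": finger opening in m; "grip_force": force on a finger pad.
Only numpy, scipy, OpenCV 4.12 (cv2) and the standard library are available. Lean on these libraries where they do the work, as an engineer would, in place of code of your own. Each camera call takes 0.05 s, during which the arm holds its last target. There are 200 camera calls.

## Working session

There is one attempt and no reset: what is moved stays moved. The work goes in short steps, Python scripts to look and compute and a tool call to move; the robot and the scene stay as the last step left them, time stands still between calls to the robot, and variables do not carry over. Pictures are saved under pics/ and viewed, at most 14 in all, crops included, and the job is handed in when it is done.

Besides the shell and the picture viewer there is one more tool, called after ">>>" in YAML: its name, and indented under it one key for each argument. jog_arm: Moves the arm, as the interface text tells. Shift numbers are shares of 0.06 m and turn numbers shares of 0.1 rad, none past 1 either way. Its arguments: {"type":"object","properties":{"commands":{"type":"array","items":{"type":"number"}},"newtons":{"type":"number"}},"required":["commands"]}

```bash
mkdir -p pics; cat > h.py <<'E'
import numpy as np, cv2
from station import ctrl, eyes, job, nets
def world(im, mask=None):
    h,w=im["z_map"].shape
    u,v=np.meshgrid(np.arange(w),np.arange(h))
    p=cv2.undistortPoints(np.stack([u.ravel(),v.ravel()],1).astype(np.float64)[:,None],np.array(im["K"]),np.array(im["dist_coeffs"]))[:,0]
    z=im["z_map"].ravel()
    c=np.stack([p[:,0]*z,-p[:,1]*z,-z,np.ones_like(z)],1)
    W=(c@np.array(im["cam_to_world"]).T)[:,:3]; W[z==0]=np.nan
    return W.reshape(h,w,3)
def save(im,name,s=1.5,box=None):
    a=im["image"][...,::-1]
    if box: a=a[box[1]:box[3],box[0]:box[2]]
    cv2.imwrite("pics/"+name,cv2.resize(a,None,fx=s,fy=s,interpolation=cv2.INTER_CUBIC))
E
python3 - <<'E'
from h import *
for n in("scene","top"):
    im=eyes.get_image(n); save(im,n+"0.png"); np.save(n+".npy",im,allow_pickle=True)
    print(n,np.round(im["cam_to_world"],3).tolist())
    for c in ("sleeve1","packed1","carton","counter","stand","knob","short1"):
        for d in nets.silhouettes(n,c):
            W=world(im)[d["mask"]]; 
            print(c,round(d["p"],2),d["bbox"],np.round(np.nanmedian(W,0),3),np.round(np.nanpercentile(W[:,2],98),3))
print(ctrl.get_obs(),ctrl.tcp_to_grasp)
E
```

```text
scene [[-0.358, -0.741, 0.568, 1.331], [0.934, -0.283, 0.219, 0.302], [-0.001, 0.609, 0.793, 1.151], [0.0, 0.0, 0.0, 1.0]]
sleeve1 0.95 [166.0, 190.0, 185.8, 224.0] [ 0.699 -0.194  0.087] 0.132
sleeve1 0.91 [181.7, 140.4, 194.6, 164.4] [ 0.519 -0.239  0.111] 0.138
sleeve1 0.73 [167.9, 155.5, 186.5, 185.7] [ 0.593 -0.237  0.11 ] 0.138
sleeve1 0.71 [129.3, 189.0, 155.2, 225.9] [ 0.729 -0.28   0.089] 0.132
sleeve1 0.7 [147.3, 151.9, 162.0, 179.8] [ 0.591 -0.312  0.109] 0.139
sleeve1 0.68 [136.1, 126.6, 151.3, 155.5] [ 0.518 -0.388  0.111] 0.138
sleeve1 0.57 [194.5, 177.8, 211.1, 211.0] [ 0.624 -0.133  0.088] 0.132
sleeve1 0.28 [274.5, 187.2, 393.1, 242.6] [0.532 0.216 0.036] 0.071
packed1 0.62 [363.4, 196.7, 388.1, 222.2] [0.521 0.34  0.115] 0.137
carton 0.56 [277.5, 188.5, 392.6, 243.5] [0.531 0.217 0.036] 0.071
counter 0.87 [240.3, 151.5, 282.7, 199.4] [ 0.482 -0.011  0.063] 0.113
counter 0.63 [146.4, 150.9, 162.7, 180.1] [ 0.591 -0.312  0.108] 0.139
knob 0.73 [122.9, 145.5, 142.7, 172.7] [ 0.593 -0.385  0.111] 0.138
knob 0.5 [254.7, 154.8, 266.6, 179.5] [ 0.468 -0.017  0.093] 0.114
s
[... 1683 characters left out ...]
3] [0.53  0.225 0.009] 0.072
{'t': 0.8, 'q': array([ 1.09399775e+00,  5.26722130e-02,  1.61289352e+00, -3.03054150e-05,
        1.47597541e+00, -1.19013399e-01]), 'dq': array([ 0.00032617,  0.00131855,  0.00026967, -0.00088457,  0.00053571,
       -0.00097783]), 'effort': array([-6.85372670e-04, -3.93640244e+01, -3.70443714e+01, -5.96362111e-05,
        3.52420502e-04, -8.62158004e-06]), 'tool_pos': array([0.21888612, 0.58540702, 0.23132469]), 'tool_rot': array([5.59002569e-01, 3.09141462e+00, 6.34350258e-05]), 'contact_force': array([-0.21455943, -0.44757464,  0.42140929]), 'wrist_torque': array([0.01995128, 0.02445581, 0.01283258]), 'grip_force': 0.0, 'opening': 0.0853253807682821} -0.0187
```

View pics/top0.png

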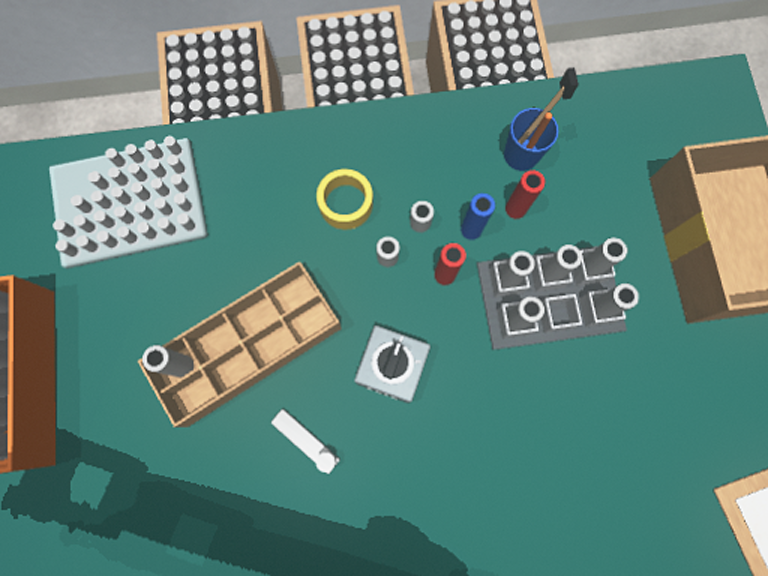

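View pics/scene0.png

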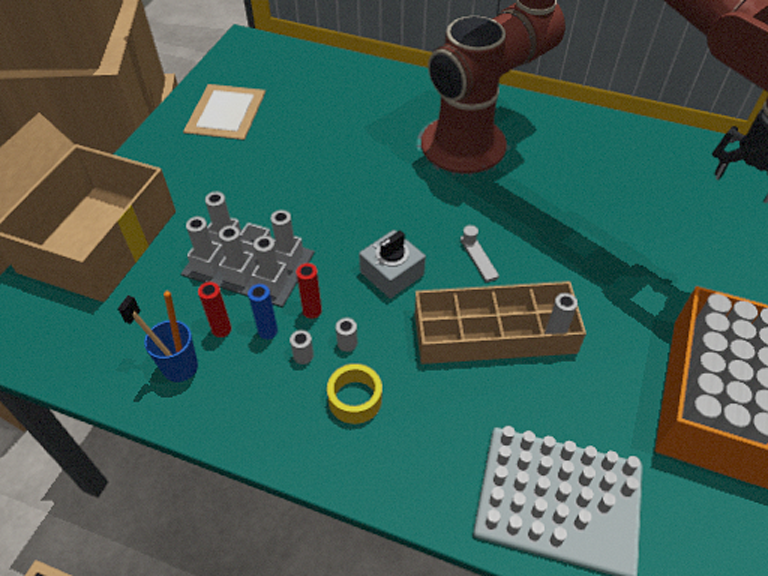

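The pictures show five sleeves in the stand (scene image, about x 195–290, y 195–270). The stand's near-middle socket is empty. One sleeve is packed, and the red and blue tubes are look-alikes. Next I'll measure these precisely from both views.

```bash
cat >> h.py <<'E'
def circ(P):
    A=np.c_[2*P,np.ones(len(P))]; s=np.linalg.lstsq(A,(P**2).sum(1),rcond=None)[0]; return s[:2],np.sqrt(s[2]+s[0]**2+s[1]**2)
def sel(W,x,y,z):
    P=W.reshape(-1,3)
    with np.errstate(invalid="ignore"):
        m=(P[:,0]>x[0])&(P[:,0]<x[1])&(P[:,1]>y[0])&(P[:,1]<y[1])&(P[:,2]>z[0])&(P[:,2]<z[1])
    return P[m]
def tops(W,x,y,z):
    P=sel(W,x,y,z)
    if len(P)<5: return []
    g=np.zeros((400,400),np.uint8); ij=((P[:,:2]-[x[0],y[0]])/0.002).astype(int); g[ij[:,0],ij[:,1]]=1
    n,l=cv2.connectedComponents(cv2.dilate(g,np.ones((7,7))))
    out=[]
    for k in range(1,n):
        Q=P[l[ij[:,0],ij[:,1]]==k]
        if len(Q)<15: continue
        c,r=cv2.minEnclosingCircle(Q[:,:2].astype(np.float32)); out.append((len(Q),np.round(c,4).tolist(),round(r,4),np.round(np.median(Q[:,2]),4)))
    return out
def rect(P): return cv2.minAreaRect(P[:,:2].astype(np.float32)*1000)
E
python3 - <<'E'
from h import *
for n in("top","scene"):
    im=np.load(n+".npy",allow_pickle=True).item(); W=world(im)
    print(n,"stand tops",*tops(W,(.42,.64),(-.45,-.18),(.128,.145)),sep="\n ")
    print("packed",tops(W,(.3,.7),(.05,.45),(.122,.145)))
    P=sel(W,(.33,.72),(.06,.42),(.058,.078)); print("carton rim",len(P),rect(P))
    P=sel(W,(.38,.53),(-.1,.06),(.102,.12)); print("bar",len(P),rect(P),np.median(P[:,2]),np.median(P,0))
    P=sel(W,(.36,.55),(-.11,.08),(.055,.069)); print("box",len(P),rect(P))
    P=sel(W,(.42,.64),(-.45,-.18),(.05,.06)); print("sockets",len(P),rect(P))
    P=sel(W,(.40,.66),(-.47,-.16),(.003,.01)); print("plate",len(P),rect(P))
E
```

```text
top
 stand tops
 (241, [0.5038, -0.394], 0.0203, np.float64(0.1366))
 (232, [0.5025, -0.2447], 0.02, np.float64(0.1367))
 (227, [0.5774, -0.3211], 0.0206, np.float64(0.1367))
 (226, [0.5793, -0.3935], 0.0203, np.float64(0.1366))
 (228, [0.578, -0.2441], 0.0203, np.float64(0.1367))
packed [(259, [0.5044, 0.3395], 0.0203, np.float64(0.1342))]
carton rim 1352 ((525.13720703125, 225.17071533203125), (127.50926971435547, 311.627685546875), 25.45427703857422)
bar 158 ((456.20733642578125, -21.538660049438477), (15.617778778076172, 55.573341369628906), 63.308799743652344) 0.11354209960366951 [ 0.45475396 -0.0212156   0.1135421 ]
box 1085 ((473.3511962890625, 10.787223815917969), (173.0853729248047, 99.90107727050781), 62.35170364379883)
sockets 679 ((541.6697998046875, -319.7328796386719), (127.38977813720703, 201.7053985595703), 0.08556320518255234)
plate 2255 ((530.3264770507812, -314.6539611816406), (308.83544921875, 259.40875244140625), 89.87506103515625)
scene
 stand tops
 (108, [0.5066, -0.3934], 0.024, np.float64(0.1341))
 (112, [0.5066, -0.245], 0.0216, np.float64(0.135))
 (124, [0.5816, -0.3205], 0.0213, np.float64(0.1344))
 (125, [0.5815, -0.2455], 0.0212, np.float64(0.1346))
 (118, [0.5844, -0.3942], 0.0224, np.float64(0.1351))
packed [(160, [0.5083, 0.3414], 0.0223, np.float64(0.1324))]
carton rim 1047 ((528.0459594726562, 225.0820770263672), (132.62692260742188, 312.4044189453125), 25.341005325317383)
bar 103 ((460.1943664550781, -22.203536987304688), (18.270540237426758, 58.39278030395508), 62.61056137084961) 0.11086743795360854 [ 0.46415398 -0.02149601  0.11086744]
box 569 ((475.2283630371094, 8.670478820800781), (175.35659790039062, 101.93413543701172), 64.00843048095703)
sockets 446 ((545.8321533203125, -320.9617919921875), (129.56434631347656, 205.69808959960938), 0.12289387732744217)
plate 566 ((529.546630859375, -315.20306396484375), (306.4887390136719, 257.4980773925781), 89.72010040283203)
```

```bash
cat >> h.py <<'E'
def plan(x,y,z,yaw=None,smax=0.9,order="turn first"):
    """rows (tool frame) from measured pose to target; yaw = world angle (deg) of tool y"""
    o=ctrl.get_obs(); R=cv2.Rodrigues(np.array(o["tool_rot"]))[0]; p=np.array(o["tool_pos"])
    cur=np.degrees(np.arctan2(R[1,1],R[0,1])); tilt=np.degrees(np.arccos(-R[2,2]))
    yaw=cur if yaw is None else yaw
    d=(yaw-cur+180)%360-180; rad=-np.radians(d)/0.1
    nt=int(np.ceil(abs(rad)/0.9)); print(f"t {o['t']:.1f} at {np.round(p,4)} yaw {cur:.1f} tilt {tilt:.2f} F {np.round(o['contact_force'],1)} open {o['opening']:.4f} grip {o['grip_force']:.1f} q {np.round(o['q'],2)}")
    if nt: print(f"  TURN {nt} rows az={rad/nt:.3f}")
    a=np.radians(yaw); T=np.array([[-np.sin(a),np.cos(a),0],[np.cos(a),np.sin(a),0],[0,0,-1]])
    T[0]=[np.cos(a+np.pi/2),np.sin(a+np.pi/2),0]
    # x = y cross z
    T[0]=np.cross(T[1],T[2]); 
    s=T@(np.array([x,y,z])-p)/0.06; n=max(1,int(np.ceil(np.linalg.norm(s[:2])/smax)))
    print(f"  SHIFT xy {n} rows {np.round(s[:2]/n,3)}  z total {s[2]:.2f}"); 
E
python3 -c "
from h import *
plan(.458,-.022,.20,63.0)"
```

```text
t 0.8 at [0.2189 0.5854 0.2313] yaw 69.5 tilt 0.00 F [-0.2 -0.4  0.4] open 0.0853 grip 0.0 q [ 1.09  0.05  1.61 -0.    1.48 -0.12]
  TURN 2 rows az=0.567
  SHIFT xy 13 rows [-0.627 -0.555]  z total 0.52
```

>>> jog_arm:
  commands: [0,0,0,0,0,0.57,60,0,0,0,0,0,0.57,60,-0.63,-0.56,0,0,0,0,60,-0.63,-0.56,0,0,0,0,60,-0.63,-0.56,0,0,0,0,60,-0.63,-0.56,0,0,0,0,60,-0.63,-0.56,0,0,0,0,60,-0.63,-0.56,0,0,0,0,60,-0.63,-0.56,0,0,0,0,60,-0.63,-0.56,0,0,0,0,60,-0.63,-0.56,0,0,0,0,60,-0.63,-0.56,0,0,0,0,60,-0.63,-0.56,0,0,0,0,60,-0.63,-0.56,0,0,0,0,60,-0.6,-0.5,0,0,0,0,60,0,0,0,0,0,0,60]
  newtons: 40

```text
t: 2.8
tool_pos: [0.4587, -0.0253, 0.2314]
tool_rot: [-0.741, -3.053, 0.001]
contact_force: [0.8, 0.3, -0.1]
opening: 0.0599
grip_force: 0.0
```

```bash
python3 -c "
from h import *
plan(.458,-.022,.082,63.0)"
```

```text
t 2.8 at [ 0.4587 -0.0253  0.2314] yaw 62.7 tilt 0.02 F [ 0.8  0.3 -0.1] open 0.0599 grip 0.0 q [-0.22 -0.36  1.98 -0.    1.52 -1.31]
  TURN 1 rows az=-0.052
  SHIFT xy 1 rows [0.035 0.044]  z total 2.49
```

>>> jog_arm:
  commands: [0.04,0.05,0.5,0,0,-0.05,60,0,0,0.6,0,0,0,60,0,0,0.6,0,0,0,60,0,0,0.5,0,0,0,60,0,0,0.28,0,0,0,50,0,0,0,0,0,0,30,0,0,0,0,0,0,10,0,0,0,0,0,0,10,0,0,0,0,0,0,10,0,0,0,0,0,0,10]
  newtons: 50

```text
t: 4.05
tool_pos: [0.4572, -0.0207, 0.0838]
tool_rot: [0.728, 3.056, -0.006]
contact_force: [-4.8, -6.1, 1.0]
opening: 0.0154
grip_force: 50.1
```

>>> jog_arm:
  commands: [0,0,0,0,0,0.8,10,0,0,0,0,0,0.8,10,0,0,0,0,0,0.8,10,0,0,0,0,0,0.8,10,0,0,0,0,0,0.8,10,0,0,0,0,0,0.8,10,0,0,0,0,0,0.8,10,0,0,0,0,0,0.8,10,0,0,0,0,0,0.8,10,0,0,0,0,0,0.8,10,0,0,0,0,0,0.8,10,0,0,0,0,0,0.8,10,0,0,0,0,0,0.8,10,0,0,0,0,0,0.8,10,0,0,0,0,0,0.8,10,0,0,0,0,0,0,10,0,0,0,0,0,0,10]

```text
t: 6.18
tool_pos: [0.4552, -0.0218, 0.0838]
tool_rot: [2.324, 2.113, -0.015]
contact_force: [-13.4, -10.9, 5.8]
opening: 0.0153
grip_force: 50.6
```

```bash
python3 -c "
from h import *
plan(.458,-.022,.082,-5.8); print(ctrl.get_obs()['wrist_torque'])"
```

```text
t 6.2 at [ 0.4552 -0.0218  0.0838] yaw -5.4 tilt 0.53 F [-13.4 -10.9   5.8] open 0.0153 grip 50.6 q [-0.21 -0.22  2.13 -0.01  1.24 -0.11]
  TURN 1 rows az=0.063
  SHIFT xy 1 rows [0.002 0.046]  z total 0.03
[-1.52930335  1.89917238  0.11660399]
```

>>> jog_arm:
  commands: [0.04,-0.03,0,0,0,0.4,10,0,0,0,0,0,0.4,10,0,0,0,0,0,0,10,0,0,0,0,0,0,10]

```text
t: 6.68
tool_pos: [0.4551, -0.0213, 0.0839]
tool_rot: [2.397, 2.018, -0.015]
contact_force: [-7.1, -18.1, 1.5]
opening: 0.0152
grip_force: 68.2
```

```bash
python3 -c "
from h import *
plan(.458,-.022,.082,-5.8); print(ctrl.get_obs()['wrist_torque'])
im=eyes.get_image('top');P=sel(world(im),(.38,.53),(-.1,.06),(.102,.118));print(rect(P))
im=eyes.get_image('scene');save(im,'knob.png',5,[220,100,320,200])"
```

```text
t 6.7 at [ 0.4551 -0.0213  0.0839] yaw -9.8 tilt 0.71 F [ -7.1 -18.1   1.5] open 0.0152 grip 68.2 q [-0.2  -0.22  2.13 -0.01  1.24 -0.03]
  TURN 1 rows az=-0.701
  SHIFT xy 1 rows [-0.006  0.049]  z total 0.03
[-2.62434236  1.03738239  1.22474736]
((0.0, 0.0), (0.0, 0.0), 0.0)
```

View pics/knob.png

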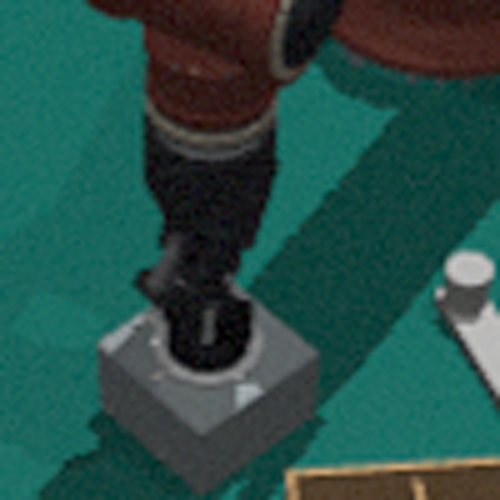

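The torque about z has risen to 1.2 N·m, so the knob is at its stop (the picture shows the bar turned, with the gripper on it at about (210,330)). Next: release and lift.

>>> jog_arm:
  commands: [0,0,0,0,0,-0.5,30,0,0,0,0,0,0,85,0,0,0,0,0,0,85,0,0,0,0,0,0,85,0,0,-0.5,0,0,0,85,0,0,-0.8,0,0,0,85,0,0,-0.8,0,0,0,85,0,0,-0.4,0,0,0,85,0,0,0,0,0,0,60]

```text
t: 7.9
tool_pos: [0.4573, -0.0167, 0.2353]
tool_rot: [2.353, 2.074, 0.006]
contact_force: [0.5, 0.1, 0.1]
opening: 0.0692
grip_force: 0.0
```

```bash
python3 -c "
from h import *
plan(.504,-.245,.2,-45)
im=eyes.get_image('scene');P=sel(world(im),(.38,.53),(-.1,.06),(.102,.118));print(rect(P))"
```

```text
t 7.9 at [ 0.4573 -0.0167  0.2353] yaw -7.2 tilt 0.33 F [0.5 0.1 0.1] open 0.0692 grip 0.0 q [-0.2  -0.37  1.98  0.    1.52 -0.07]
  TURN 8 rows az=0.824
  SHIFT xy 5 rows [-0.428  0.648]  z total 0.59
((460.3420104980469, -21.313823699951172), (19.07827377319336, 56.78445053100586), 61.57569122314453)
```

>>> jog_arm:
  commands: [0,0,0,0,0,0.82,60,0,0,0,0,0,0.82,60,0,0,0,0,0,0.82,60,0,0,0,0,0,0.82,60,0,0,0,0,0,0.82,60,0,0,0,0,0,0.82,60,0,0,0,0,0,0.82,60,0,0,0,0,0,0.82,60,-0.43,0.65,0,0,0,0,60,-0.43,0.65,0,0,0,0,60,-0.43,0.65,0,0,0,0,60,-0.43,0.65,0,0,0,0,60,-0.43,0.65,0,0,0,0,60,0,0,0,0,0,0,60]

```text
t: 9.7
tool_pos: [0.5023, -0.2474, 0.2294]
tool_rot: [-2.899, -1.201, 0.004]
contact_force: [0.5, -0.4, -0.6]
opening: 0.0602
grip_force: 0.0
```

```bash
python3 -c "
from h import *
plan(.5035,-.245,.086,-45)"
```

```text
t 9.7 at [ 0.5023 -0.2474  0.2294] yaw -45.0 tilt 0.26 F [ 0.5 -0.4 -0.6] open 0.0602 grip 0.0 q [-0.59 -0.1   1.76 -0.    1.48  0.2 ]
  TURN 1 rows az=-0.002
  SHIFT xy 1 rows [ 0.042 -0.014]  z total 2.39
```

>>> jog_arm:
  commands: [0.04,-0.01,0.5,0,0,0,60,0,0,0.6,0,0,0,60,0,0,0.6,0,0,0,60,0,0,0.5,0,0,0,60,0,0,0.19,0,0,0,60,0,0,0,0,0,0,50,0,0,0,0,0,0,35,0,0,0,0,0,0,35,0,0,0,0,0,0,35,0,0,0,0,0,0,35]
  newtons: 40

```text
t: 10.95
tool_pos: [0.5049, -0.2438, 0.09]
tool_rot: [2.899, 1.207, 0.001]
contact_force: [-0.7, 0.6, 2.3]
opening: 0.0393
grip_force: 40.5
```

>>> jog_arm:
  commands: [0,0,-0.4,0,0,0,35,0,0,-0.6,0,0,0,35,0,0,-0.6,0,0,0,35,0,0,-0.6,0,0,0,35,0,0,-0.4,0,0,0,35,0,0,0,0,0,0,35]

```text
t: 11.7
tool_pos: [0.5055, -0.2442, 0.2476]
tool_rot: [2.897, 1.206, 0.004]
contact_force: [-0.4, 0.3, -2.1]
opening: 0.0391
grip_force: 40.6
```

```bash
cat >> h.py <<'E'
def carton():
    im=eyes.get_image("top"); W=world(im); P=sel(W,(.3,.75),(.03,.45),(.058,.078)); r=rect(P)
    (cx,cy),(w,h),a=r
    if w>h: a-=90
    k=tops(W,(.3,.72),(.03,.45),(.122,.145))
    c=np.array([cx,cy])/1000+[.0008,0]; t=np.radians(a); X=np.array([np.cos(t),np.sin(t)]); Y=np.array([-X[1],X[0]])
    print("carton",np.round(c,4),round(a,2),np.round((w,h),1),len(P))
    for q in k: 
        d=np.array(q[1])-c; print("  top",q,"in carton",np.round([d@X*1000,d@Y*1000],1))
    return lambda x,y: c+X*x/1000+Y*y/1000, a
E
python3 -c "
from h import *
f,a=carton(); p=f(30,-114); print(p,a-90); plan(*p,.245,a-90)"
```

```text
carton [0.5899 0.2376] -75.46 [412.6 335. ] 1471
  top (262, [0.5036, 0.3387], 0.0204, np.float64(0.1345)) in carton [-119.6  -58.1]
[0.4870515  0.17990396] -165.45790481567383
t 11.8 at [ 0.5047 -0.2436  0.2454] yaw -44.8 tilt 0.07 F [ 0.3 -0.6 -1.9] open 0.0392 grip 40.6 q [-0.58 -0.11  1.75 -0.    1.5   0.2 ]
  TURN 24 rows az=0.877
  SHIFT xy 8 rows [-0.863 -0.186]  z total 0.01
```

```bash
python3 - <<'E'
s=open('h.py').read()
s=s.replace("(.058,.078)); r=rect(P)","""(.058,.078))
    g=np.zeros((250,250),np.uint8); ij=((P[:,:2]-[.3,.03])/0.002).astype(int); g[ij[:,0],ij[:,1]]=1
    n,l,st,_=cv2.connectedComponentsWithStats(cv2.dilate(g,np.ones((7,7)))); b=1+st[1:,2:4].sum(1).argmax(); P=P[l[ij[:,0],ij[:,1]]==b]; r=rect(P)""")
open('h.py','w').write(s)
E
python3 -c "
from h import *
f,a=carton(); p=f(30,-114); print(p,a-90); plan(*p,.245,a-90)"
```

```text
carton [0.5261 0.2251] 25.67 [128.  311.6] 1359
  top (261, [0.5048, 0.3392], 0.0203, np.float64(0.1342)) in carton [ 30.3 112. ]
[0.60247077 0.13535756] -64.33166313171387
t 11.8 at [ 0.5041 -0.2433  0.2439] yaw -44.8 tilt 0.08 F [ 0.3 -0.7 -2.7] open 0.0395 grip 40.6 q [-0.58 -0.11  1.75 -0.    1.5   0.2 ]
  TURN 4 rows az=0.852
  SHIFT xy 8 rows [ 0.526 -0.622]  z total -0.02
```

>>> jog_arm:
  commands: [0,0,0,0,0,0.85,35,0,0,0,0,0,0.85,35,0,0,0,0,0,0.85,35,0,0,0,0,0,0.85,35,0.53,-0.62,0,0,0,0,35,0.53,-0.62,0,0,0,0,35,0.53,-0.62,0,0,0,0,35,0.53,-0.62,0,0,0,0,35,0.53,-0.62,0,0,0,0,35,0.53,-0.62,0,0,0,0,35,0.53,-0.62,0,0,0,0,35,0.53,-0.62,0,0,0,0,35,0,0,0,0,0,0,35,0,0,0,0,0,0,35]

```text
t: 13.55
tool_pos: [0.6037, 0.1347, 0.2429]
tool_rot: [3.063, 0.699, -0.006]
contact_force: [-0.7, -0.3, -1.6]
opening: 0.0395
grip_force: 41.0
```

```bash
python3 -c "
from h import *
plan(.6025,.1355,.092,-64.3); save(eyes.get_image('scene'),'p1.png',1.5); carton()"
```

```text
t 13.6 at [0.6037 0.1347 0.2429] yaw -64.3 tilt 0.20 F [-0.7 -0.3 -1.6] open 0.0395 grip 41.0 q [ 0.1   0.03  1.61 -0.    1.5   1.22]
  TURN 1 rows az=0.005
  SHIFT xy 1 rows [-0.012 -0.02 ]  z total 2.52
carton [0.5728 0.0862] 85.16 [ 62.9 142.6] 166
  top (260, [0.5044, 0.3392], 0.0203, np.float64(0.1345)) in carton [246.3  89.5]
```

View pics/p1.png

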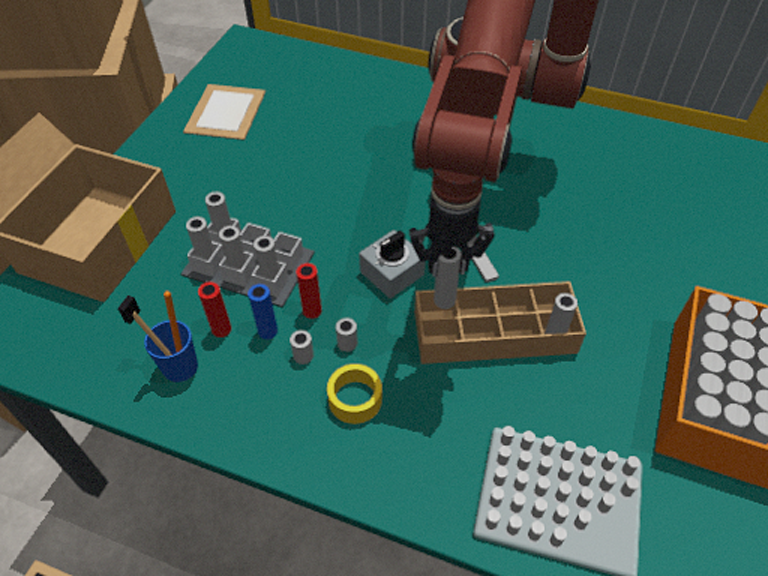

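The sleeve hangs upright at about (445,280), over the near-left end of the carton. The carton hasn't moved. Lowering now.

>>> jog_arm:
  commands: [-0.01,-0.02,0.5,0,0,0,35,0,0,0.6,0,0,0,35,0,0,0.5,0,0,0,35,0,0,0.4,0,0,0,35,0,0,0.3,0,0,0,35,0,0,0.18,0,0,0,35,0,0,0,0,0,0,35,0,0,0,0,0,0,35]

```text
t: 14.65
tool_pos: [0.6043, 0.1359, 0.0975]
tool_rot: [3.063, 0.699, 0.003]
contact_force: [0.3, -0.7, -2.8]
opening: 0.0392
grip_force: 41.1
```

>>> jog_arm:
  commands: [0,0,0.1,0,0,0,35,0,0,0,0,0,0,35,0,0,0,0,0,0,48,0,0,0,0,0,0,60,0,0,0,0,0,0,60,0,0,-0.4,0,0,0,60,0,0,-0.7,0,0,0,60,0,0,-0.8,0,0,0,60,0,0,-0.7,0,0,0,60,0,0,0,0,0,0,60]

```text
t: 15.9
tool_pos: [0.606, 0.1361, 0.2523]
tool_rot: [3.062, 0.699, 0.015]
contact_force: [-0.9, 0.3, -0.0]
opening: 0.0598
grip_force: 0.0
```

```bash
python3 -c "
from h import *
plan(.504,-.3935,.24,-45)"
```

```text
t 15.9 at [0.606  0.1361 0.2523] yaw -64.3 tilt 0.56 F [-0.9  0.3 -0. ] open 0.0598 grip 0.0 q [ 0.1   0.03  1.61 -0.    1.5   1.22]
  TURN 4 rows az=-0.842
  SHIFT xy 10 rows [-0.744  0.504]  z total 0.20
```

>>> jog_arm:
  commands: [0,0,0,0,0,-0.84,60,0,0,0,0,0,-0.84,60,0,0,0,0,0,-0.84,60,0,0,0,0,0,-0.84,60,-0.74,0.5,0,0,0,0,60,-0.74,0.5,0,0,0,0,60,-0.74,0.5,0,0,0,0,60,-0.74,0.5,0,0,0,0,60,-0.74,0.5,0,0,0,0,60,-0.74,0.5,0,0,0,0,60,-0.74,0.5,0,0,0,0,60,-0.74,0.5,0,0,0,0,60,-0.74,0.5,0,0,0,0,60,-0.74,0.5,0,0,0,0,60,0,0,0,0,0,0,60]

```text
t: 17.77
tool_pos: [0.4997, -0.3929, 0.2444]
tool_rot: [-2.904, -1.194, 0.002]
contact_force: [0.3, 0.4, -0.4]
opening: 0.0603
grip_force: 0.0
```

```bash
python3 -c "
from h import *
plan(.504,-.3935,.086,-45); carton()"
```

```text
t 17.8 at [ 0.4997 -0.3929  0.2444] yaw -45.3 tilt 0.14 F [ 0.3  0.4 -0.4] open 0.0603 grip 0.0 q [-0.78  0.07  1.57 -0.    1.5   0.01]
  TURN 1 rows az=-0.052
  SHIFT xy 1 rows [0.044 0.058]  z total 2.64
carton [0.5315 0.2344] 25.34 [128.1 311.5] 1341
  top (263, [0.5099, 0.3479], 0.0208, np.float64(0.1344)) in carton [ 29.1 111.8]
  top (231, [0.6063, 0.1421], 0.02, np.float64(0.1347)) in carton [  28.1 -115.4]
```

>>> jog_arm:
  commands: [0.04,0.06,0.5,0,0,-0.05,60,0,0,0.6,0,0,0,60,0,0,0.6,0,0,0,60,0,0,0.5,0,0,0,60,0,0,0.4,0,0,0,60,0,0,0,0,0,0,50,0,0,0,0,0,0,35,0,0,0,0,0,0,35,0,0,0,0,0,0,35,0,0,0,0,0,0,35]

```text
t: 19.08
tool_pos: [0.5057, -0.3911, 0.0907]
tool_rot: [2.899, 1.208, 0.0]
contact_force: [-1.1, 0.7, -2.2]
opening: 0.0393
grip_force: 40.7
```

>>> jog_arm:
  commands: [0,0,-0.4,0,0,0,35,0,0,-0.6,0,0,0,35,0,0,-0.6,0,0,0,35,0,0,-0.6,0,0,0,35,0,0,-0.4,0,0,0,35,0,0,0,0,0,0,35]

```text
t: 19.82
tool_pos: [0.5065, -0.3921, 0.2495]
tool_rot: [2.895, 1.206, 0.003]
contact_force: [-0.3, -0.3, -1.5]
opening: 0.0393
grip_force: 41.1
```

```bash
python3 -c "
from h import *
f,a=carton(); p=f(-30,-114); print(p,a-90); plan(*p,.245,a-90)"
```

```text
carton [0.5312 0.2344] 25.5 [128. 312.] 1349
  top (263, [0.5103, 0.3481], 0.0203, np.float64(0.1343)) in carton [ 30.  111.6]
  top (233, [0.6066, 0.1429], 0.02, np.float64(0.1348)) in carton [  28.6 -115.1]
[0.5532364  0.11862722] -64.50478935241699
t 19.9 at [ 0.5058 -0.3913  0.247 ] yaw -44.8 tilt 0.10 F [ 1.   0.5 -2.2] open 0.0390 grip 41.1 q [-0.77  0.08  1.56  0.    1.5   0.01]
  TURN 4 rows az=0.862
  SHIFT xy 10 rows [ 0.437 -0.733]  z total 0.03
```

>>> jog_arm:
  commands: [0,0,0,0,0,0.86,35,0,0,0,0,0,0.86,35,0,0,0,0,0,0.86,35,0,0,0,0,0,0.86,35,0.44,-0.73,0,0,0,0,35,0.44,-0.73,0,0,0,0,35,0.44,-0.73,0,0,0,0,35,0.44,-0.73,0,0,0,0,35,0.44,-0.73,0,0,0,0,35,0.44,-0.73,0,0,0,0,35,0.44,-0.73,0,0,0,0,35,0.44,-0.73,0,0,0,0,35,0.44,-0.73,0,0,0,0,35,0.44,-0.73,0,0,0,0,35,0,0,0,0,0,0,35,0,0,0,0,0,0,35]

```text
t: 21.88
tool_pos: [0.5542, 0.1177, 0.2444]
tool_rot: [3.064, 0.695, -0.005]
contact_force: [0.2, -0.3, -2.1]
opening: 0.0392
grip_force: 41.5
```

```bash
python3 -c "
from h import *
plan(.5525,.1185,.088,-64.5);save(eyes.get_image('scene'),'p2.png',3,[200,80,420,260])"
```

```text
t 21.9 at [0.5542 0.1177 0.2444] yaw -64.4 tilt 0.17 F [ 0.2 -0.3 -2.1] open 0.0392 grip 41.5 q [ 0.08 -0.09  1.73 -0.    1.5   1.2 ]
  TURN 1 rows az=0.011
  SHIFT xy 1 rows [-0.02  -0.024]  z total 2.61
```

View pics/p2.png

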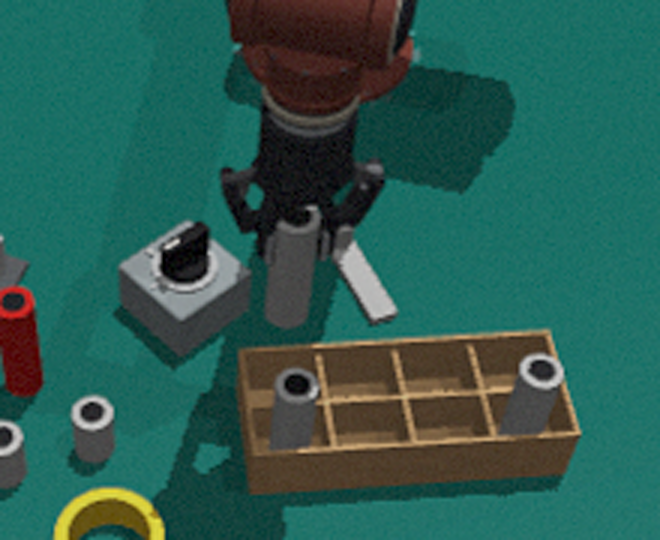

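Sleeve 1 stands at about (295,410) in its cell, and the second one hangs ready at about (290,265). Lowering it.

>>> jog_arm:
  commands: [-0.01,-0.02,0.5,0,0,0,35,0,0,0.6,0,0,0,35,0,0,0.5,0,0,0,35,0,0,0.5,0,0,0,35,0,0,0.3,0,0,0,35,0,0,0.16,0,0,0,35,0,0,0,0,0,0,35,0,0,0,0,0,0,35]

```text
t: 22.92
tool_pos: [0.5549, 0.1188, 0.0941]
tool_rot: [3.064, 0.694, 0.004]
contact_force: [0.0, 0.9, -2.7]
opening: 0.0392
grip_force: 41.5
```

>>> jog_arm:
  commands: [0,0,0.05,0,0,0,35,0,0,0,0,0,0,35,0,0,0,0,0,0,48,0,0,0,0,0,0,60,0,0,0,0,0,0,60,0,0,-0.4,0,0,0,60,0,0,-0.7,0,0,0,60,0,0,-0.8,0,0,0,60,0,0,-0.7,0,0,0,60,0,0,0,0,0,0,60]

```text
t: 24.18
tool_pos: [0.5563, 0.119, 0.2513]
tool_rot: [3.062, 0.694, 0.015]
contact_force: [-0.1, -0.2, -0.8]
opening: 0.0599
grip_force: 0.0
```

```bash
python3 -c "
from h import *
plan(.579,-.2445,.24,-45)"
```

```text
t 24.2 at [0.5563 0.119  0.2513] yaw -64.5 tilt 0.54 F [-0.1 -0.2 -0.8] open 0.0599 grip 0.0 q [ 0.08 -0.1   1.73 -0.    1.5   1.2 ]
  TURN 4 rows az=-0.849
  SHIFT xy 7 rows [-0.574  0.65 ]  z total 0.19
```

>>> jog_arm:
  commands: [0,0,0,0,0,-0.85,60,0,0,0,0,0,-0.85,60,0,0,0,0,0,-0.85,60,0,0,0,0,0,-0.85,60,-0.57,0.65,0,0,0,0,60,-0.57,0.65,0,0,0,0,60,-0.57,0.65,0,0,0,0,60,-0.57,0.65,0,0,0,0,60,-0.57,0.65,0,0,0,0,60,-0.57,0.65,0,0,0,0,60,-0.57,0.65,0,0,0,0,60,0,0,0,0,0,0,60,0,0,0,0,0,0,60]

```text
t: 25.8
tool_pos: [0.5773, -0.2431, 0.2444]
tool_rot: [-2.901, -1.202, 0.002]
contact_force: [0.3, 0.5, 0.5]
opening: 0.06
grip_force: 0.0
```

```bash
python3 -c "
from h import *
plan(.579,-.2445,.086,-45); carton()"
```

```text
t 25.8 at [ 0.5773 -0.2431  0.2444] yaw -45.0 tilt 0.13 F [0.3 0.5 0.5] open 0.0600 grip 0.0 q [-0.52  0.05  1.59  0.    1.5   0.27]
  TURN 1 rows az=0.001
  SHIFT xy 1 rows [0.003 0.037]  z total 2.64
carton [0.5316 0.2345] 25.43 [128.3 311.5] 1354
  top (263, [0.5097, 0.3482], 0.02, np.float64(0.1344)) in carton [ 29.  112.1]
  top (235, [0.5506, 0.1142], 0.0201, np.float64(0.1347)) in carton [ -34.5 -116.8]
  top (232, [0.6065, 0.1428], 0.0199, np.float64(0.1348)) in carton [  28.2 -115. ]
```

>>> jog_arm:
  commands: [0,0.03,0.5,0,0,0,60,0,0,0.6,0,0,0,60,0,0,0.6,0,0,0,60,0,0,0.5,0,0,0,60,0,0,0.4,0,0,0,60,0,0,0,0,0,0,50,0,0,0,0,0,0,35,0,0,0,0,0,0,35,0,0,0,0,0,0,35,0,0,0,0,0,0,35]

```text
t: 27.1
tool_pos: [0.5792, -0.2448, 0.0901]
tool_rot: [2.902, 1.203, 0.001]
contact_force: [-0.0, -0.1, -1.7]
opening: 0.0392
grip_force: 40.4
```

>>> jog_arm:
  commands: [0,0,-0.4,0,0,0,35,0,0,-0.6,0,0,0,35,0,0,-0.6,0,0,0,35,0,0,-0.6,0,0,0,35,0,0,-0.4,0,0,0,35,0,0,0,0,0,0,35]

```text
t: 27.85
tool_pos: [0.5802, -0.2455, 0.2488]
tool_rot: [2.898, 1.201, 0.005]
contact_force: [-0.1, -0.6, -2.4]
opening: 0.0393
grip_force: 40.7
```

```bash
python3 -c "
from h import *
f,a=carton(); p=f(30,-38); print(p,a-90); plan(*p,.245,a-90)"
```

```text
carton [0.5314 0.2343] 25.6 [128.4 311.9] 1366
  top (263, [0.5102, 0.348], 0.02, np.float64(0.1342)) in carton [ 30.  111.7]
  top (238, [0.5508, 0.114], 0.0203, np.float64(0.1346)) in carton [ -34.5 -116.8]
  top (230, [0.6066, 0.1435], 0.0204, np.float64(0.1348)) in carton [  28.6 -114.3]
[0.57487532 0.21295016] -64.40324783325195
t 27.9 at [ 0.5793 -0.245   0.2463] yaw -45.0 tilt 0.09 F [-0.1  0.4 -3.2] open 0.0390 grip 40.7 q [-0.52  0.05  1.59 -0.    1.5   0.27]
  TURN 4 rows az=0.847
  SHIFT xy 9 rows [ 0.359 -0.768]  z total 0.02
```

>>> jog_arm:
  commands: [0,0,0,0,0,0.85,35,0,0,0,0,0,0.85,35,0,0,0,0,0,0.85,35,0,0,0,0,0,0.85,35,0.36,-0.77,0,0,0,0,35,0.36,-0.77,0,0,0,0,35,0.36,-0.77,0,0,0,0,35,0.36,-0.77,0,0,0,0,35,0.36,-0.77,0,0,0,0,35,0.36,-0.77,0,0,0,0,35,0.36,-0.77,0,0,0,0,35,0.36,-0.77,0,0,0,0,35,0.36,-0.77,0,0,0,0,35,0,0,0,0,0,0,35,0,0,0,0,0,0,35]

```text
t: 29.78
tool_pos: [0.5744, 0.2138, 0.2436]
tool_rot: [3.063, 0.695, -0.005]
contact_force: [-0.2, 0.1, -1.3]
opening: 0.0392
grip_force: 41.3
```

```bash
python3 -c "
from h import *
plan(.5745,.213,.088,-64.4)
im=eyes.get_image('scene');P=sel(world(im),(.35,.72),(.06,.42),(.058,.078));print(rect(P))"
```

```text
t 29.8 at [0.5744 0.2138 0.2436] yaw -64.4 tilt 0.19 F [-0.2  0.1 -1.3] open 0.0392 grip 41.3 q [ 0.24  0.02  1.63 -0.    1.5   1.36]
  TURN 1 rows az=-0.006
  SHIFT xy 1 rows [-0.004  0.013]  z total 2.59
((532.8619995117188, 234.59503173828125), (130.66856384277344, 312.9427795410156), 25.467620849609375)
```

Carton unchanged; lower and release.

>>> jog_arm:
  commands: [-0.01,0.01,0.5,0,0,0,35,0,0,0.6,0,0,0,35,0,0,0.5,0,0,0,35,0,0,0.5,0,0,0,35,0,0,0.3,0,0,0,35,0,0,0.16,0,0,0,35,0,0,0,0,0,0,35,0,0,0,0,0,0,35]

```text
t: 30.82
tool_pos: [0.5759, 0.2136, 0.0936]
tool_rot: [-3.064, -0.694, -0.004]
contact_force: [0.2, -0.1, -2.1]
opening: 0.0391
grip_force: 41.4
```

>>> jog_arm:
  commands: [0,0,0.05,0,0,0,35,0,0,0,0,0,0,35,0,0,0,0,0,0,48,0,0,0,0,0,0,60,0,0,0,0,0,0,60,0,0,-0.4,0,0,0,60,0,0,-0.7,0,0,0,60,0,0,-0.8,0,0,0,60,0,0,-0.7,0,0,0,60,0,0,0,0,0,0,60]

```text
t: 32.08
tool_pos: [0.5773, 0.214, 0.251]
tool_rot: [-3.064, -0.694, -0.015]
contact_force: [1.0, 0.9, 0.7]
opening: 0.0599
grip_force: 0.0
```

```bash
python3 -c "
from h import *
plan(.5785,-.3205,.24,-45)"
```

```text
t 32.1 at [0.5773 0.214  0.251 ] yaw -64.5 tilt 0.56 F [1.  0.9 0.7] open 0.0599 grip 0.0 q [ 0.23  0.01  1.62 -0.    1.5   1.36]
  TURN 4 rows az=-0.849
  SHIFT xy 10 rows [-0.629  0.631]  z total 0.18
```

>>> jog_arm:
  commands: [0,0,0,0,0,-0.85,60,0,0,0,0,0,-0.85,60,0,0,0,0,0,-0.85,60,0,0,0,0,0,-0.85,60,-0.63,0.63,0,0,0,0,60,-0.63,0.63,0,0,0,0,60,-0.63,0.63,0,0,0,0,60,-0.63,0.63,0,0,0,0,60,-0.63,0.63,0,0,0,0,60,-0.63,0.63,0,0,0,0,60,-0.63,0.63,0,0,0,0,60,-0.63,0.63,0,0,0,0,60,-0.63,0.63,0,0,0,0,60,-0.63,0.63,0,0,0,0,60,0,0,0,0,0,0,60,0,0,0,0,0,0,60]

```text
t: 34.08
tool_pos: [0.5747, -0.3206, 0.2437]
tool_rot: [-2.9, -1.202, 0.001]
contact_force: [-1.0, 0.5, -0.3]
opening: 0.0602
grip_force: 0.0
```

```bash
python3 -c "
from h import *
plan(.5785,-.3205,.086,-45); carton()"
```

```text
t 34.1 at [ 0.5747 -0.3206  0.2437] yaw -45.0 tilt 0.13 F [-1.   0.5 -0.3] open 0.0602 grip 0.0 q [-0.62  0.12  1.52  0.    1.5   0.16]
  TURN 1 rows az=0.001
  SHIFT xy 1 rows [0.047 0.043]  z total 2.63
carton [0.5315 0.2343] 25.52 [128.4 311.6] 1371
  top (261, [0.5102, 0.3485], 0.0203, np.float64(0.1343)) in carton [ 30.  112.2]
  top (237, [0.5506, 0.1139], 0.02, np.float64(0.135)) in carton [ -34.6 -116.9]
  top (242, [0.5751, 0.2142], 0.0205, np.float64(0.1349)) in carton [ 30.7 -37. ]
  top (234, [0.6067, 0.143], 0.0203, np.float64(0.1348)) in carton [  28.5 -114.8]
```

>>> jog_arm:
  commands: [0.05,0.04,0.5,0,0,0,60,0,0,0.6,0,0,0,60,0,0,0.6,0,0,0,60,0,0,0.5,0,0,0,60,0,0,0.4,0,0,0,60,0,0,0,0,0,0,50,0,0,0,0,0,0,35,0,0,0,0,0,0,35,0,0,0,0,0,0,35,0,0,0,0,0,0,35]

```text
t: 35.38
tool_pos: [0.579, -0.3208, 0.0894]
tool_rot: [2.902, 1.203, 0.0]
contact_force: [-0.3, -0.0, -0.6]
opening: 0.0393
grip_force: 40.5
```

>>> jog_arm:
  commands: [0,0,-0.4,0,0,0,35,0,0,-0.6,0,0,0,35,0,0,-0.6,0,0,0,35,0,0,-0.6,0,0,0,35,0,0,-0.4,0,0,0,35,0,0,0,0,0,0,35]

```text
t: 36.12
tool_pos: [0.58, -0.3216, 0.2483]
tool_rot: [2.898, 1.201, 0.005]
contact_force: [0.8, 0.1, -2.8]
opening: 0.0394
grip_force: 40.9
```

```bash
python3 -c "
from h import *
f,a=carton(); p=f(-29,-38); print(p,a-90); plan(*p,.245,a-90)"
```

```text
carton [0.5312 0.2343] 25.54 [127.6 311.6] 1367
  top (259, [0.5096, 0.3486], 0.02, np.float64(0.1344)) in carton [ 29.8 112.5]
  top (235, [0.5506, 0.1139], 0.0201, np.float64(0.1346)) in carton [ -34.4 -117. ]
  top (241, [0.5749, 0.2141], 0.0205, np.float64(0.1347)) in carton [ 30.7 -37. ]
  top (231, [0.6062, 0.1431], 0.0203, np.float64(0.1348)) in carton [  28.4 -114.6]
[0.52142057 0.18748427] -64.46155548095703
t 36.2 at [ 0.5792 -0.321   0.2458] yaw -45.0 tilt 0.10 F [-1.1 -0.4 -3.4] open 0.0394 grip 40.9 q [-0.62  0.13  1.51  0.    1.5   0.17]
  TURN 4 rows az=0.850
  SHIFT xy 10 rows [ 0.278 -0.806]  z total 0.01
```

>>> jog_arm:
  commands: [0,0,0,0,0,0.85,35,0,0,0,0,0,0.85,35,0,0,0,0,0,0.85,35,0,0,0,0,0,0.85,35,0.28,-0.81,0,0,0,0,35,0.28,-0.81,0,0,0,0,35,0.28,-0.81,0,0,0,0,35,0.28,-0.81,0,0,0,0,35,0.28,-0.81,0,0,0,0,35,0.28,-0.81,0,0,0,0,35,0.28,-0.81,0,0,0,0,35,0.28,-0.81,0,0,0,0,35,0.28,-0.81,0,0,0,0,35,0.28,-0.81,0,0,0,0,35,0,0,0,0,0,0,35,0,0,0,0,0,0,35]

```text
t: 38.17
tool_pos: [0.5202, 0.1898, 0.2432]
tool_rot: [3.063, 0.695, -0.005]
contact_force: [0.6, -0.3, -2.4]
opening: 0.0392
grip_force: 41.8
```

```bash
python3 -c "
from h import *
plan(.521,.1875,.088,-64.5)
im=eyes.get_image('scene');P=sel(world(im),(.35,.72),(.06,.42),(.058,.078));print(rect(P))"
```

```text
t 38.2 at [0.5202 0.1898 0.2432] yaw -64.4 tilt 0.18 F [ 0.6 -0.3 -2.4] open 0.0392 grip 41.8 q [ 0.22 -0.12  1.76 -0.    1.5   1.34]
  TURN 1 rows az=0.011
  SHIFT xy 1 rows [-0.005  0.04 ]  z total 2.59
((532.6096801757812, 234.2123565673828), (130.91342163085938, 312.3555908203125), 25.27328872680664)
```

>>> jog_arm:
  commands: [-0.01,0.04,0.5,0,0,0,35,0,0,0.6,0,0,0,35,0,0,0.5,0,0,0,35,0,0,0.5,0,0,0,35,0,0,0.3,0,0,0,35,0,0,0.16,0,0,0,35,0,0,0,0,0,0,35,0,0,0,0,0,0,35]

```text
t: 39.22
tool_pos: [0.5224, 0.1879, 0.0929]
tool_rot: [3.064, 0.694, 0.004]
contact_force: [0.2, 0.7, -2.0]
opening: 0.039
grip_force: 41.8
```

>>> jog_arm:
  commands: [0,0,0.05,0,0,0,35,0,0,0,0,0,0,35,0,0,0,0,0,0,48,0,0,0,0,0,0,60,0,0,0,0,0,0,60,0,0,-0.4,0,0,0,60,0,0,-0.7,0,0,0,60,0,0,-0.8,0,0,0,60,0,0,-0.7,0,0,0,60,0,0,0,0,0,0,60]

```text
t: 40.48
tool_pos: [0.5238, 0.1883, 0.25]
tool_rot: [3.064, 0.695, 0.015]
contact_force: [-0.5, -0.1, 1.0]
opening: 0.06
grip_force: 0.0
```

```bash
python3 -c "
from h import *
plan(.58,-.394,.24,-45)"
```

```text
t 40.5 at [0.5238 0.1883 0.25  ] yaw -64.5 tilt 0.54 F [-0.5 -0.1  1. ] open 0.0600 grip 0.0 q [ 0.21 -0.13  1.76  0.    1.5   1.34]
  TURN 4 rows az=-0.849
  SHIFT xy 11 rows [-0.564  0.684]  z total 0.17
```

>>> jog_arm:
  commands: [0,0,0,0,0,-0.85,60,0,0,0,0,0,-0.85,60,0,0,0,0,0,-0.85,60,0,0,0,0,0,-0.85,60,-0.56,0.68,0,0,0,0,60,-0.56,0.68,0,0,0,0,60,-0.56,0.68,0,0,0,0,60,-0.56,0.68,0,0,0,0,60,-0.56,0.68,0,0,0,0,60,-0.56,0.68,0,0,0,0,60,-0.56,0.68,0,0,0,0,60,-0.56,0.68,0,0,0,0,60,-0.56,0.68,0,0,0,0,60,-0.56,0.68,0,0,0,0,60,-0.56,0.68,0,0,0,0,60,0,0,0,0,0,0,60,0,0,0,0,0,0,60]

```text
t: 42.6
tool_pos: [0.5773, -0.3903, 0.243]
tool_rot: [-2.9, -1.202, 0.001]
contact_force: [1.0, 1.0, -0.2]
opening: 0.0601
grip_force: 0.0
```

```bash
python3 -c "
from h import *
plan(.58,-.394,.086,-45); carton()"
```

```text
t 42.6 at [ 0.5773 -0.3903  0.243 ] yaw -45.0 tilt 0.14 F [ 1.   1.  -0.2] open 0.0601 grip 0.0 q [-0.7   0.21  1.42  0.    1.51  0.08]
  TURN 1 rows az=0.001
  SHIFT xy 1 rows [-0.011  0.075]  z total 2.62
carton [0.5312 0.2344] 25.38 [127.7 311.7] 1365
  top (261, [0.5102, 0.3476], 0.0203, np.float64(0.1344)) in carton [ 29.6 111.3]
  top (501, [0.5481, 0.2003], 0.0503, np.float64(0.1349)) in carton [  0.7 -38. ]
  top (235, [0.5511, 0.1136], 0.0203, np.float64(0.1348)) in carton [ -33.8 -117.6]
  top (231, [0.6065, 0.1433], 0.0202, np.float64(0.1347)) in carton [  29.  -114.6]
```

>>> jog_arm:
  commands: [-0.01,0.07,0.5,0,0,0,60,0,0,0.6,0,0,0,60,0,0,0.6,0,0,0,60,0,0,0.5,0,0,0,60,0,0,0.4,0,0,0,60,0,0,0,0,0,0,50,0,0,0,0,0,0,35,0,0,0,0,0,0,35,0,0,0,0,0,0,35,0,0,0,0,0,0,35]

```text
t: 43.9
tool_pos: [0.5804, -0.3945, 0.0891]
tool_rot: [2.902, 1.202, 0.001]
contact_force: [0.4, -1.0, -0.8]
opening: 0.0393
grip_force: 40.4
```

>>> jog_arm:
  commands: [0,0,-0.4,0,0,0,35,0,0,-0.6,0,0,0,35,0,0,-0.6,0,0,0,35,0,0,-0.6,0,0,0,35,0,0,-0.4,0,0,0,35,0,0,0,0,0,0,35]

```text
t: 44.65
tool_pos: [0.5816, -0.3954, 0.2499]
tool_rot: [2.896, 1.2, 0.006]
contact_force: [0.4, -0.6, -1.9]
opening: 0.0392
grip_force: 40.6
```

```bash
python3 -c "
from h import *
f,a=carton(); p=f(-29,39); print(p,a-90); plan(*p,.245,a-90)"
```

```text
carton [0.5313 0.2342] 25.44 [127.5 311.4] 1361
  top (262, [0.5099, 0.3481], 0.0201, np.float64(0.1344)) in carton [ 29.7 112. ]
  top (260, [0.5211, 0.1862], 0.0211, np.float64(0.1349)) in carton [-29.8 -39. ]
  top (236, [0.5504, 0.1138], 0.02, np.float64(0.1347)) in carton [ -34.4 -116.9]
  top (244, [0.575, 0.2139], 0.0202, np.float64(0.1347)) in carton [ 30.8 -37.1]
  top (233, [0.6063, 0.1429], 0.0201, np.float64(0.135)) in carton [  28.6 -114.7]
[0.48831686 0.25693991] -64.55863761901855
t 44.7 at [ 0.5808 -0.3947  0.247 ] yaw -45.0 tilt 0.21 F [-0.1  0.4 -2.7] open 0.0392 grip 40.6 q [-0.7   0.22  1.4   0.    1.51  0.08]
  TURN 4 rows az=0.854
  SHIFT xy 13 rows [ 0.252 -0.805]  z total 0.03
```

>>> jog_arm:
  commands: [0,0,0,0,0,0.85,35,0,0,0,0,0,0.85,35,0,0,0,0,0,0.85,35,0,0,0,0,0,0.85,35,0.25,-0.8,0,0,0,0,35,0.25,-0.8,0,0,0,0,35,0.25,-0.8,0,0,0,0,35,0.25,-0.8,0,0,0,0,35,0.25,-0.8,0,0,0,0,35,0.25,-0.8,0,0,0,0,35,0.25,-0.8,0,0,0,0,35,0.25,-0.8,0,0,0,0,35,0.25,-0.8,0,0,0,0,35,0.25,-0.8,0,0,0,0,35,0.25,-0.8,0,0,0,0,35,0.25,-0.8,0,0,0,0,35,0.25,-0.8,0,0,0,0,35,0,0,0,0,0,0,35,0,0,0,0,0,0,35]

```text
t: 47.08
tool_pos: [0.4865, 0.2524, 0.2431]
tool_rot: [3.063, 0.695, -0.004]
contact_force: [-0.6, 0.8, -1.5]
opening: 0.0394
grip_force: 41.4
```

```bash
python3 -c "
from h import *
plan(.488,.257,.088,-64.5)
im=eyes.get_image('scene');P=sel(world(im),(.35,.72),(.06,.42),(.058,.078));print(rect(P));save(im,'p5.png',3,[200,80,420,260])"
```

```text
t 47.1 at [0.4865 0.2524 0.2431] yaw -64.4 tilt 0.14 F [-0.6  0.8 -1.5] open 0.0394 grip 41.4 q [ 0.34 -0.14  1.78 -0.    1.5   1.47]
  TURN 1 rows az=0.012
  SHIFT xy 1 rows [ 0.056 -0.059]  z total 2.59
((533.3709716796875, 234.8668670654297), (132.0863494873047, 312.9082946777344), 25.518489837646484)
```

View pics/p5.png

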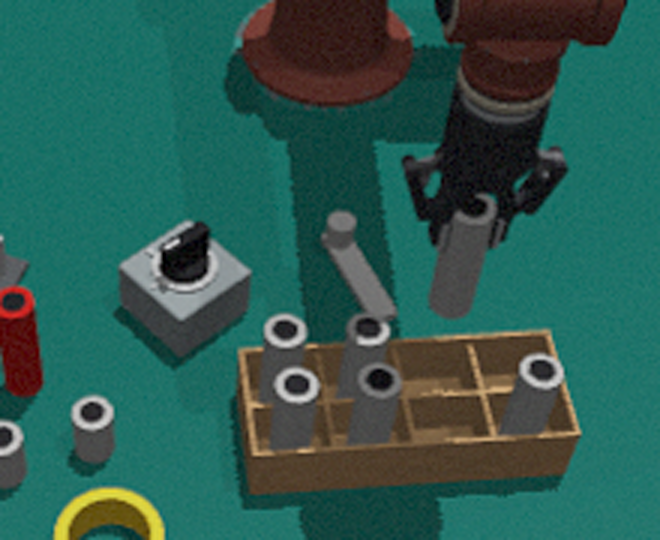

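Four sleeves stand in the left cells (285–380, 330–410), the original packed one is at (540,390), and the fifth hangs at (465,255). Lowering it.

>>> jog_arm:
  commands: [0.06,-0.06,0.5,0,0,0,35,0,0,0.6,0,0,0,35,0,0,0.5,0,0,0,35,0,0,0.5,0,0,0,35,0,0,0.3,0,0,0,35,0,0,0.16,0,0,0,35,0,0,0,0,0,0,35,0,0,0,0,0,0,35]

```text
t: 48.12
tool_pos: [0.4898, 0.2579, 0.0923]
tool_rot: [-3.064, -0.694, -0.004]
contact_force: [-0.2, -1.1, -1.4]
opening: 0.039
grip_force: 41.5
```

>>> jog_arm:
  commands: [0,0,0.05,0,0,0,35,0,0,0,0,0,0,35,0,0,0,0,0,0,48,0,0,0,0,0,0,60,0,0,0,0,0,0,60,0,0,-0.4,0,0,0,60,0,0,-0.7,0,0,0,60,0,0,-0.8,0,0,0,60,0,0,-0.7,0,0,0,60,0,0,0,0,0,0,60]

```text
t: 49.38
tool_pos: [0.4911, 0.2585, 0.2494]
tool_rot: [-3.063, -0.694, -0.015]
contact_force: [-0.7, 0.0, -0.1]
opening: 0.0597
grip_force: 0.0
```

```bash
python3 -c "
from h import *
plan(.4565,-.023,.23,63)"
```

```text
t 49.4 at [0.4911 0.2585 0.2494] yaw -64.5 tilt 0.53 F [-0.7  0.  -0.1] open 0.0597 grip 0.0 q [ 0.35 -0.13  1.76  0.    1.5   1.48]
  TURN 25 rows az=-0.890
  SHIFT xy 6 rows [-0.269 -0.74 ]  z total 0.32
```

>>> jog_arm:
  commands: [0,0,0,0,0,-1,60,0,0,0,0,0,-1,60,0,0,0,0,0,-1,60,0,0,0,0,0,-1,60,0,0,0,0,0,-1,60,0,0,0,0,0,-1,60,0,0,0,0,0,-1,60,0,0,0,0,0,-1,60,0,0,0,0,0,-1,60,0,0,0,0,0,-1,60,0,0,0,0,0,-1,60,0,0,0,0,0,-1,60,0,0,0,0,0,-1,60,0,0,0,0,0,-1,60,0,0,0,0,0,-1,60,0,0,0,0,0,-1,60,0,0,0,0,0,-1,60,0,0,0,0,0,-1,60,0,0,0,0,0,-1,60,0,0,0,0,0,-1,60]

```text
t: 51.88
tool_pos: [0.4882, 0.2574, 0.2423]
tool_rot: [-1.066, -2.953, 0.002]
contact_force: [0.3, -0.7, 0.2]
opening: 0.06
grip_force: 0.0
```

```bash
python3 -c "
from h import *
plan(.4565,-.023,.23,63)"
```

```text
t 51.9 at [0.4882 0.2574 0.2423] yaw 50.3 tilt 0.13 F [ 0.3 -0.7  0.2] open 0.0600 grip 0.0 q [ 0.35 -0.13  1.77 -0.    1.5  -0.53]
  TURN 3 rows az=-0.738
  SHIFT xy 6 rows [-0.275 -0.734]  z total 0.20
```

>>> jog_arm:
  commands: [0,0,0,0,0,-0.74,60,0,0,0,0,0,-0.74,60,0,0,0,0,0,-0.74,60,-0.27,-0.73,0,0,0,0,60,-0.27,-0.73,0,0,0,0,60,-0.27,-0.73,0,0,0,0,60,-0.27,-0.73,0,0,0,0,60,-0.27,-0.73,0,0,0,0,60,-0.27,-0.73,0,0,0,0,60,0,0,0,0,0,0,60,0,0,0,0,0,0,60]

```text
t: 53.25
tool_pos: [0.4551, -0.0203, 0.243]
tool_rot: [-0.738, -3.052, -0.001]
contact_force: [-0.2, -0.1, -0.1]
opening: 0.0603
grip_force: 0.0
```

```bash
python3 -c "
from h import *
plan(.4565,-.023,.082,63)
for n in('top','scene'):
  P=sel(world(eyes.get_image(n)),(.38,.53),(-.1,.06),(.102,.118));print(len(P),rect(P) if len(P) else 0)
carton()"
```

```text
t 53.2 at [ 0.4551 -0.0203  0.243 ] yaw 62.8 tilt 0.09 F [-0.2 -0.1 -0.1] open 0.0603 grip 0.0 q [-0.21 -0.38  1.98  0.    1.55 -1.31]
  TURN 1 rows az=-0.030
  SHIFT xy 1 rows [-0.041 -0.029]  z total 2.68
50 ((438.7713317871094, -11.611041069030762), (15.653271675109863, 15.45199203491211), 60.537078857421875)
103 ((460.08551025390625, -22.87057876586914), (19.69889259338379, 56.60673141479492), 60.3016471862793)
carton [0.5311 0.2346] 25.29 [127.6 312. ] 1355
  top (261, [0.4869, 0.2579], 0.02, np.float64(0.1343)) in carton [-30.  40.]
  top (262, [0.5102, 0.3479], 0.021, np.float64(0.1342)) in carton [ 29.5 111.4]
  top (259, [0.5207, 0.1865], 0.0209, np.float64(0.1348)) in carton [-30. -39.]
  top (236, [0.5508, 0.1138], 0.0201, np.float64(0.1347)) in carton [ -33.8 -117.6]
  top (241, [0.5747, 0.2141], 0.02, np.float64(0.1348)) in carton [ 30.6 -37.1]
  top (233, [0.606, 0.1435], 0.0207, np.float64(0.1348)) in carton [  28.8 -114.3]
```

All five are packed. Next: grip the knob and twist it.

>>> jog_arm:
  commands: [-0.04,-0.03,0.6,0,0,-0.03,60,0,0,0.6,0,0,0,60,0,0,0.6,0,0,0,60,0,0,0.5,0,0,0,60,0,0,0.36,0,0,0,50,0,0,0,0,0,0,30,0,0,0,0,0,0,10,0,0,0,0,0,0,10,0,0,0,0,0,0,10,0,0,0,0,0,0,10]
  newtons: 50

```text
t: 54.65
tool_pos: [0.4574, -0.0213, 0.0851]
tool_rot: [0.733, 3.054, 0.007]
contact_force: [2.1, 7.7, -3.3]
opening: 0.015
grip_force: 51.0
```

>>> jog_arm:
  commands: [0,0,0,0,0,0.8,10,0,0,0,0,0,0.8,10,0,0,0,0,0,0.8,10,0,0,0,0,0,0.8,10,0,0,0,0,0,0.8,10,0,0,0,0,0,0.8,10,0,0,0,0,0,0.8,10,0,0,0,0,0,0.8,10,0,0,0,0,0,0.8,10,0,0,0,0,0,0.8,10,0,0,0,0,0,0.8,10,0,0,0,0,0,0.8,10,0,0,0,0,0,0.8,10,0,0,0,0,0,0.8,10,0,0,0,0,0,0.8,10,0,0,0,0,0,0.4,10,0,0,0,0,0,0.4,10,0,0,0,0,0,0,10,0,0,0,0,0,0,10]

```text
t: 57.02
tool_pos: [0.4549, -0.023, 0.0852]
tool_rot: [-2.405, -2.017, 0.007]
contact_force: [-9.6, 1.6, 4.4]
opening: 0.0152
grip_force: 71.1
```

```bash
python3 -c "
from h import *
plan(.458,-.022,.082,-5.8); print(ctrl.get_obs()['wrist_torque'])"
```

```text
t 57.0 at [ 0.4549 -0.023   0.0852] yaw -10.0 tilt 0.32 F [-9.6  1.6  4.4] open 0.0152 grip 71.1 q [-0.21 -0.22  2.13 -0.    1.24 -0.04]
  TURN 1 rows az=-0.738
  SHIFT xy 1 rows [0.021 0.049]  z total 0.05
[0.0732511  1.45158938 1.21861897]
```

The torque is back at 1.22 N·m, so it's at the stop. Release and lift.

>>> jog_arm:
  commands: [0,0,0,0,0,-0.5,30,0,0,0,0,0,0,85,0,0,0,0,0,0,85,0,0,0,0,0,0,85,0,0,-0.5,0,0,0,85,0,0,-0.8,0,0,0,85,0,0,-0.8,0,0,0,85,0,0,-0.8,0,0,0,85,0,0,0,0,0,0,85,0,0,0,0,0,0,85,0,0,0,0,0,0,85,0,0,0,0,0,0,85]

```text
t: 58.52
tool_pos: [0.4561, -0.0231, 0.2567]
tool_rot: [-2.359, -2.071, 0.003]
contact_force: [-0.4, -0.2, 0.6]
opening: 0.0851
grip_force: 0.0
```

```bash
python3 -c "
from h import *
im=eyes.get_image('scene');P=sel(world(im),(.38,.53),(-.1,.06),(.102,.118));print(rect(P));save(im,'end.png');carton()"
```

```text
((458.6731262207031, -22.05883026123047), (20.86925506591797, 57.31422424316406), 64.83769989013672)
carton [0.5313 0.2345] 25.26 [128.  311.9] 1370
  top (259, [0.4871, 0.2578], 0.0199, np.float64(0.1342)) in carton [-30.   39.9]
  top (264, [0.5097, 0.348], 0.0203, np.float64(0.1341)) in carton [ 28.9 111.8]
  top (260, [0.5209, 0.1863], 0.021, np.float64(0.1349)) in carton [-29.9 -39.2]
  top (237, [0.5508, 0.114], 0.0202, np.float64(0.1347)) in carton [ -33.7 -117.3]
  top (242, [0.5751, 0.2136], 0.0204, np.float64(0.1349)) in carton [ 30.7 -37.6]
  top (232, [0.6064, 0.1435], 0.0203, np.float64(0.1347)) in carton [  29.1 -114.4]
```

View pics/end.png

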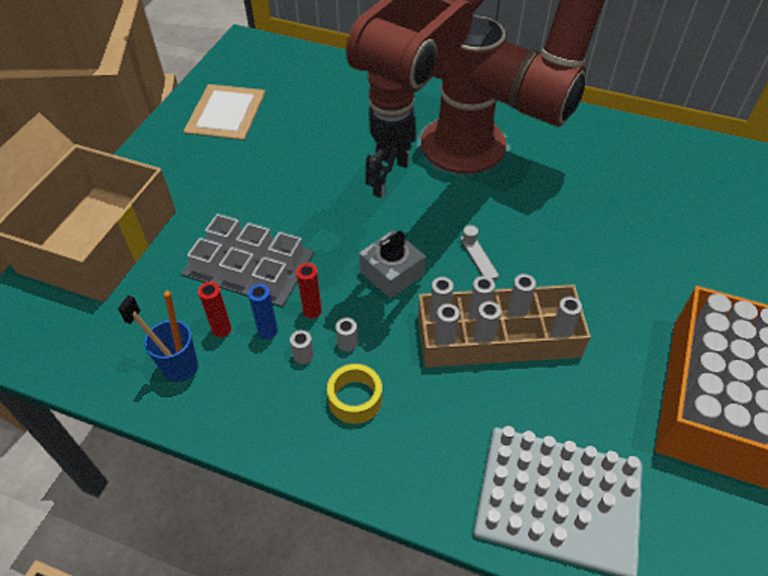

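The stand (250,250) is empty, six sleeves stand in separate cells (430–580, 285–330), the knob (393,245) is back at rest, and the bystanders haven't moved.

```bash
python3 -c "
from h import *
print(job.finish_job())"
```

```text
the job is handed in; nothing more can be done
None
```

The job is handed in: the batch was opened, all five long sleeves are packed one per cell beside the one already in the carton, and the batch was closed with the knob back at rest; the hand-in call gave no verdict.

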